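# Move the spoon hanger to the red stop on the jiko's hook rail

### The arm

A 7-joint arm with a two-finger parallel gripper is mounted at the origin on the work surface. World frame = base frame: x ahead of the robot, y to its left, z up, the work surface at z = 0. Lengths are in mm, angles in rad, forces in N, time in s.
With the tool pointing down it reaches from about 400 to 925 mm from the base axis. Payload 5.6 kg.
Tool frame: the origin (TCP) lies on the centre line of the jaws, within the pads' length; the fingertips stand 17 mm ahead of it and the grasp point (between the pads) lies 2 mm behind it; z points along the fingers, y is the line along which they close (so a half turn about z gives the same grasp; the last joint's range is limited). The gripper opens to 85 mm and grips with 20 to 120 N. Pads are 22 mm wide; open, the fingers measure 114 mm over their backs; the gripper's body (76 mm by 85 mm) begins 54 mm behind the grasp point. The pads swing forward as they close: fully open they stand 13 mm farther back than shut.
Start: joints at [1.13, 0.468, -0.012, 1.603, 0.006, 1.071, -0.056], TCP at [251.765, -599.269, 217.19] pointing down, gripper open.
Joint ranges: [-2.53, 2.53], [-0.31, 2.02], [-1.57, 1.55], [0.28, 2.44], [-1.29, 4.43], [0.15, 1.84], [-2.92, 2.92]. Speed limits (rad/s): [2.57, 2.57, 3.14, 3.14, 3.14, 3.14, 3.14].

### API

Orientations are given as a rotation vector (axis times angle).
In Python, from station import ctrl gives the robot as it stands.
- The arm moves only by the tool jog_arm, never from a script. Its argument "targets" is a list that holds one entry, the list of rows, each a list of 7 numbers: the turn, a rotation vector about the world's x, y, z in units of 8 degrees (1.0 is 8 degrees), then the shift along the world's x, y, z in units of 0.025 m (1.0 is 0.025 m), then the gripper's target within -1 to 1 (shut at 1, half-way at 0, fully open at -1). In form: [[[ax, ay, az, x, y, z, hand], ...]]. A call has 1 to 10 rows; each row shifts and turns the commanded pose from where the row before left it; what a row does not reach is not made up. A row lasts 1/10 s, in which the tool goes at most 50 mm and 8.59 degrees, less where a joint would pass 70% of its speed; a pose out of reach is approached as far as the arm can. A call with a number of a shift or a turn outside -1 to 1 is refused whole. A call with a gripper value outside its range is refused whole. The fingers move at their own pace and stop on an object; the grip force is fixed at half the most. Time passes only in rows, so rows that do not move let the fingers close. It gives the time, the measured TCP pose, the force, the opening and the grip force at its end, in the units of the state.
- ctrl.read_state(): the state, without advancing time (a new reading comes with each control period).
- ctrl.get_image(name): name is "side" or "top"; returns the picture (400x640x3 uint8, red, green, blue); there is no depth.
- ctrl.calibration(name): a dict with "camera_matrix" (3x3 intrinsics, pixels), "position" and "rotation" of the camera in the world. Camera axes: x right, y up, looking along -z (the intrinsics and any distortion apply to the point x, -y, -z); pixel columns grow to the right and rows downward; lengths in mm; the calibration is good to about 2 mm. A picture is of the moment at which its call begins. calibration takes no time and is no camera call.
- ctrl.close_job(): hands the job in; it is judged then, once.
Trained networks look in the newest picture that a camera, given by its name, has taken for a name from the list of things; names that differ only in an ending like _2 or _b are one class to them, and where a whole thing is asked for, a point or a joint stands for the part that bears it (a point fixed in the world has none). Each returns a list of dicts, best first, with "conf" (0 to 1); they miss things now and then, are a little off and sometimes report something else, mostly with a low value. They report only what shows in the picture. A call takes as long as a camera call.
- ctrl.spot_in(target, camera): "position" ([column, row] in pixels, amid what is visible of it).
- ctrl.outline_of(target, camera): "region" (400x640 bool, what is visible of it) and "position" ([column, row] in pixels, amid what is visible of it).
- ctrl.tip_of(target, camera): "position" ([column, row] in pixels: a listed point, or the origin of a listed thing).
The state is a dict: "clock": time; "joints": joint angles; "joint_vel": joint speeds; "effort": joint torques, N m; "tcp_pos": TCP position; "tcp_rot": TCP orientation; "ft_force": force on the tool from outside, world axes, zero at the start; "wrist_torque": the same for the moment, N m; "gripper_width": finger opening in mm; "grasp_force": force on a finger pad.
Only numpy, scipy, OpenCV 4.12 (cv2) and the standard library are available. Lean on these libraries where they do the work, as an engineer would, in place of code of your own. Each camera call takes 0.05 s, during which the arm holds its last target. There are 200 camera calls.

### The job

The spoon hanger on the hook rail beside the jiko is locked at the blue stop. Lift its clamp lever, slide the hanger along the bar to the red stop and lock it there again: the red notch is hand-filed and not quite in the middle of the stop, so feel for it until the lever goes fully down. Leave the colander, bowl, mug and spatula where they are.

Things in the scene. Friction and masses are not known exactly. Their poses are not given: they have to be found in the camera images.
- rail: Steel hook rail, fixed for the whole run: a bar 20 mm wide and 24 mm tall, 520 mm long, on two posts. Origin on the work surface below the bar's middle; y runs along the bar, -x is the front (robot) side. The bar's axis is 220 mm above the work surface. Posts with 56 mm square rubber end stops bound the bar.
- blue_stop: Blue painted stop on the bar, 40 mm long along y, fixed: where the hanger starts, locked. Origin on the bar's axis at the middle of the stop; y along the bar, same axes as the rail. It stands 140 to 340 mm from the red stop, on either side of it.
- red_stop: Red painted stop, 40 mm long, fixed: where the hanger must end. Origin on the bar's axis at its middle; axes as the rail's. On the bar's top sits its red ridge, 66 mm long, top 25 mm above the bar's axis, with one notch 10 mm wide and 13 mm deep across it. The notch lies up to 8 mm to either side of the stop's middle along y: not in the readings, only seen from above or felt.
- hanger_mid (a point): Point of the sliding hanger on the bar's axis, below the lever's tooth when the lever is down. The hanger is an aluminium carriage 70 mm long along the bar, 40 mm wide, about 0.35 kg; it slides with about 1.5 N of friction once unlocked, pushed by the raised ball or by the carriage. A wooden spoon swings from a hook on its front, reaching 193 mm below the bar's axis.
- lever_ball (a point): Centre of the black ball, 28 mm across, at the free end of the clamp lever. Lever down: it is 85 mm in front (-x) of the bar's axis and 34 mm above it, level with the hinge; raising swings it up and over towards the bar. It can be pinched from above by fingers closing along the bar, with free space beside and below it, and turns between the fingers.
- lever_hinge (a point): Hinge of the clamp lever, on the hanger, axis parallel to the bar, 40 mm behind (+x of the rail) and 34 mm above the bar's axis. The lever is a steel bar 12 mm wide that crosses over the bar to the ball, 125 mm from the hinge.
- lever (a joint): Lever angle in rad: 0 fully down (level), 0.8 fully raised. It stays where left (about 2 N at the ball moves it). Its tooth, 6 mm wide, 40 mm from the hinge, clears the ridges above 0.26. Not over the notch, it lands on the ridge and the lever stops at about 0.25, ball 30 mm above its lowest place: do not force it (10 N at the ball is plenty). Tooth in a notch: the hanger cannot slide.
- colander: Orange plastic colander, 210 mm across, 90 mm high; origin at the centre of its underside. Bystander, to the right or left of the rail.
- bowl: Blue ceramic bowl, 170 mm across, 70 mm high; origin at the centre of its underside. Bystander, on the other side.
- mug: White mug, 80 mm across, 90 mm high; origin at the centre of its underside. Bystander in front, on the right.
- spatula: Kitchen spatula lying flat in front of the rail. Bystander.

How it is judged (in metres and radians):
On the way, in this order (a step that is already met when the one before it is completed fails the run):
1. the clamp lever is lifted out of the blue notch (value of joint lever above 0.3 rad), for 0.1 s.
2. the hanger has been slid to the red stop with the lever still up (y of hanger_mid in the frame of red_stop between -0.035 and 0.035 m and value of joint lever above 0.15 rad), for 0.1 s.
At the end, for the whole second after the job is handed in: The hanger's middle is within 14 mm of the red stop's middle along the bar (only possible with the lever down if the tooth is in the red notch), and the clamp lever is fully down (below 0.08 rad) and still (y of hanger_mid in the frame of red_stop between -0.014 and 0.014 m and value of joint lever below 0.08 rad and velocity of joint lever between -0.05 and 0.05 rad/s); the robot touches nothing.
It fails at once if the colander, bowl, mug or spatula is shoved more than 30 mm (distance of any of colander, bowl, mug, spatula from where it was at the start of the episode above 0.03 m).
It also fails if it takes over 56 s, if anything falls off the work surface, if the arm or the gripper's body presses on something with over 40 N, if the wrist force passes 120 N, or if a joint passes its speed limit or range.

## Working session

There is one attempt and no reset: what is moved stays moved. The work goes in short steps, Python scripts to look and compute and a tool call to move; the robot and the scene stay as the last step left them, time stands still between calls to the robot, and variables do not carry over. Pictures are saved under pics/ and viewed, at most 10 in all, crops included, and the job is handed in when it is done.

Besides the shell and the picture viewer there is one more tool, called after "Call:" as name(argument=value, ...), one argument or row to a line, values as JSON. jog_arm: Moves the arm, as the interface text tells. Its arguments: {"type":"object","properties":{"targets":{"type":"array","items":{"type":"array","items":{"type":"array","items":{"type":"number","minimum":-1,"maximum":1}}}}},"required":["targets"]}

```bash
mkdir -p pics; cat > h.py <<'E'
from station import ctrl
import numpy as np, cv2
def ray(cam,px):
    c=ctrl.calibration(cam);K=np.array(c["camera_matrix"],float);d=c.get("distortion")
    p=cv2.undistortPoints(np.array([[px]],float),K,None if d is None else np.array(d,float))[0,0]
    v=np.array(c["rotation"])@np.array([p[0],-p[1],-1.]);return np.array(c["position"],float),v/np.linalg.norm(v)
def atz(cam,px,z):
    o,v=ray(cam,px);return o+v*(z-o[2])/v[2]
def tri(a,b):
    (o1,v1),(o2,v2)=ray("side",a),ray("top",b)
    t=np.linalg.lstsq(np.c_[v1,-v2],o2-o1,rcond=None)[0];p,q=o1+t[0]*v1,o2+t[1]*v2
    return (p+q)/2,np.linalg.norm(p-q)
E
python3 - <<'E'
from h import *
for c in("side","top"):
    im=ctrl.get_image(c);cv2.imwrite(f"pics/{c}0.png",im[:,:,::-1]);k=ctrl.calibration(c);print(k.keys(),k["position"])
for n in("lever_ball","hanger_mid","lever_hinge","red_stop","blue_stop","rail"):
    r={c:ctrl.tip_of(n,c) for c in("side","top")}
    for c in r: print(n,c,[(np.round(d["position"]).tolist(),round(d["conf"],2)) for d in r[c][:2]])
    if r["side"] and r["top"]: print("  ",tri(r["side"][0]["position"],r["top"][0]["position"]))
E
```

```text
dict_keys(['camera_matrix', 'position', 'rotation']) [ 263.44813644  844.97828058 1052.96230959]
dict_keys(['camera_matrix', 'position', 'rotation']) [ 350.84082787  -23.78713267 1829.27798736]
lever_ball side [([333.0, 163.0], 0.51)]
lever_ball top [([345.0, 210.0], 0.68)]Traceback (most recent call last):
  File "<stdin>", line 7, in <module>
  File "h.py", line 11, in tri
    t=np.linalg.lstsq(np.c_[v1,-v2],o2-o1,rcond=None)[0];p,q=o1+t[0]*v1,o2+t[1]*v2
      ~~~~~~~~~~~~~~~^^^^^^^^^^^^^^^^^^^^^^^^^^^^^^^^
    raise LinAlgError('Incompatible dimensions')
numpy.linalg.LinAlgError: Incompatible dimensions
```

View pics/top0.png

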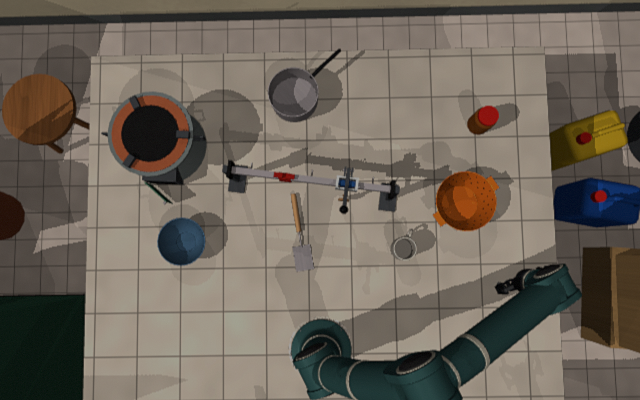

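View pics/side0.png

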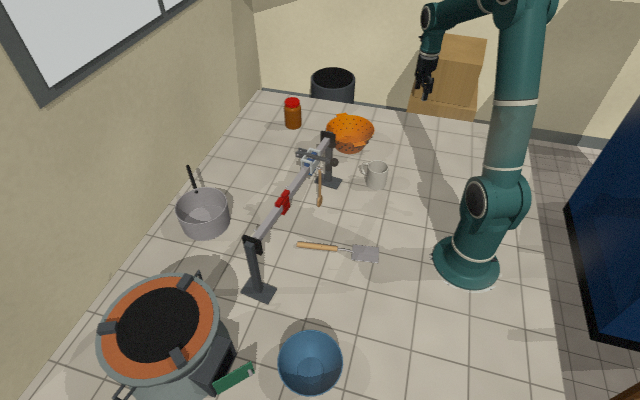

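Top view: the hanger is at (346,183), its ball at (344,210), the red stop at (285,177), and the bar runs from (231,169) to (393,190). The camera rotation is probably a rotation vector, so I'll convert it.

```bash
sed -i 's/np.array(c\["rotation"\])@/R(c["rotation"])@/; s/^def ray/def R(r):\n    r=np.array(r,float);return r if r.shape==(3,3) else cv2.Rodrigues(r)[0]\ndef ray/' h.py
python3 - <<'E'
from h import *
print(ctrl.calibration("top"))
im=None
for n in("lever_ball","hanger_mid","lever_hinge","red_stop","blue_stop","rail"):
    r={c:ctrl.tip_of(n,c) for c in("side","top")}
    for c in r: print(n,c,[(np.round(d["position"],1).tolist(),round(d["conf"],2)) for d in r[c][:2]])
    if r["side"] and r["top"]: print("  ",tri(r["side"][0]["position"],r["top"][0]["position"]))
    if r["top"]: print("  z232",atz("top",r["top"][0]["position"],220))
im=cv2.imread("pics/top0.png")[150:230,215:405]
for n,p in dict(e1=(231,169),e2=(393,190)).items(): print(n,atz("top",p,232))
cv2.imwrite("pics/crop0.png",cv2.resize(im,None,fx=4.2,fy=4.2,interpolation=cv2.INTER_CUBIC))
s=ctrl.read_state();print({k:np.round(v,3) for k,v in s.items()})
E
```

```text
{'camera_matrix': array([[504.45982978,   0.        , 318.45090503],
       [  0.        , 504.45982978, 205.96112139],
       [  0.        ,   0.        ,   1.        ]]), 'position': array([ 350.84082787,  -23.78713267, 1829.27798736]), 'rotation': array([ 0.08020299, -0.05656825, -1.58764129])}
lever_ball side [([333.1, 163.4], 0.51)]
lever_ball top [([344.9, 209.9], 0.68)]
   (array([477.99094141, -83.82398073, 243.1870145 ]), np.float64(5.718476329161811))
  z232 [476.98152514 -85.18294362 220.        ]
hanger_mid side [([308.0, 162.4], 0.94)]
hanger_mid top [([342.8, 185.8], 0.6)]
   (array([559.05040323, -78.44886006, 232.31468287]), np.float64(11.969469877261307))
  z232 [554.7184634  -80.13923713 220.        ]
lever_hinge side [([299.1, 150.5], 0.65)]
lever_hinge top [([349.2, 171.4], 0.78)]
   (array([598.49668613, -99.09155724, 258.27061056]), np.float64(7.004768072989096))
  z232 [ 600.9955649  -101.72320167  220.        ]
red_stop side [([307.0, 161.0], 0.58), ([282.7, 203.4], 0.52)]
red_stop top [([282.3, 174.7], 0.56)]
   (array([540.71283857,  94.02450913, 389.6523213
[... 273 characters left out ...]
729 -93.58686051 220.        ]
rail side []
rail top []
e1 [614.38472301 277.46240189 232.        ]
e2 [ 536.6706566  -238.93265359  232.        ]
{'clock': np.float64(0.8), 'joints': array([ 1.13 ,  0.467, -0.012,  1.603,  0.006,  1.071, -0.056]), 'joint_vel': array([-0.   ,  0.   , -0.001, -0.   , -0.   , -0.   , -0.   ]), 'effort': array([ 0.0000e+00, -5.3218e+01,  2.1000e-02, -2.5162e+01,  1.2000e-02,
        1.0000e-03, -0.0000e+00]), 'tcp_pos': array([ 251.741, -599.287,  217.216]), 'tcp_rot': array([ 3.08 ,  0.621, -0.   ]), 'ft_force': array([ 0.15 ,  0.189, -0.173]), 'wrist_torque': array([ 0.036, -0.007,  0.064]), 'grasp_force': np.float64(0.0), 'gripper_width': np.float64(85.255)}
```

View pics/crop0.png

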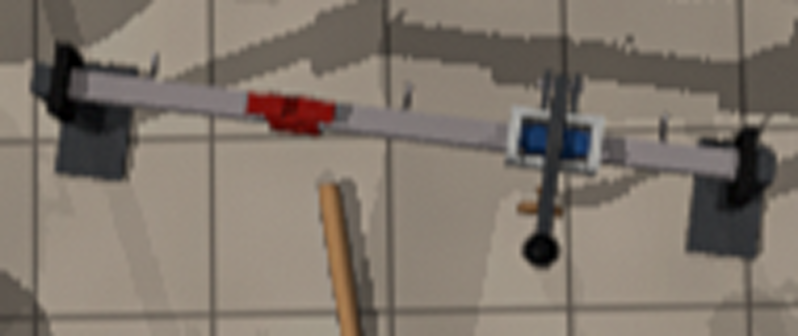

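The crop shows the ball at (541,249), the hanger centred near (555,140), and the red ridge spanning 247–335 with its middle at about (292,113). There is a dark spot, probably the notch, near (289,103).

```bash
python3 - <<'E'
from h import *
f=lambda x,y:(215+(x+.5)/4.2-.5,150+(y+.5)/4.2-.5)
a=atz("top",f(90,84),232);b=atz("top",f(735,160),232)
u=(a-b)/np.linalg.norm(a-b);yaw=np.arctan2(-u[0],u[1]);print("u",u,"yaw",yaw)
x=np.array([u[1],-u[0],0])
ball=atz("top",f(541,249),254);red=atz("top",f(292,113),245);red2=atz("top",f(292,113),232);notch=atz("top",f(289,103),243);car=atz("top",f(556,140),240)
e1=atz("top",f(65,83),232);e2=atz("top",f(748,163),232)
for n,p in dict(ball=ball,red=red,notch=notch,car=car,a=a,b=b,e1=e1,e2=e2).items(): print(n,p.round(1),"along",(p-b)@u,"across",(p-b)@x)
print(ctrl.read_state()["tcp_rot"])
r=ctrl.read_state()["tcp_rot"];print(R(r).round(3))
s=cv2.imread("pics/side0.png")[130:230,270:360];cv2.imwrite("pics/s.png",cv2.resize(s,None,fx=6,fy=6,interpolation=cv2.INTER_CUBIC))
E
```

```text
u [0.1372825  0.99053194 0.        ] yaw -0.13771741552835157
ball [477.5 -79.4 254. ] along 138.50694883547084 across -86.5000449354952
red [584.8 106.  245. ] along 336.8502293828947 across -5.7181505660045895
notch [592.7 108.4 243. ] along 340.27155279119626 across 1.856638216189389
car [561.  -92.9 240. ] along 136.5022747142347 across -1.9252930538269055
a [612.1 261.2 232. ] along 494.3374157473259 across -7.628934265301376e-15
b [ 544.2 -228.4  232. ] along 0.0 across 0.0
e1 [613.2 280.4 232. ] along 513.4541872419402 across -1.4876987633727836
e2 [ 541.7 -238.2  232. ] along -10.003007679608375 across -1.1131692792363619
[ 3.07961583e+00  6.20551731e-01 -5.84443579e-05]
[[ 0.922  0.387 -0.   ]
 [ 0.387 -0.922 -0.   ]
 [-0.     0.    -1.   ]]
```

View pics/s.png

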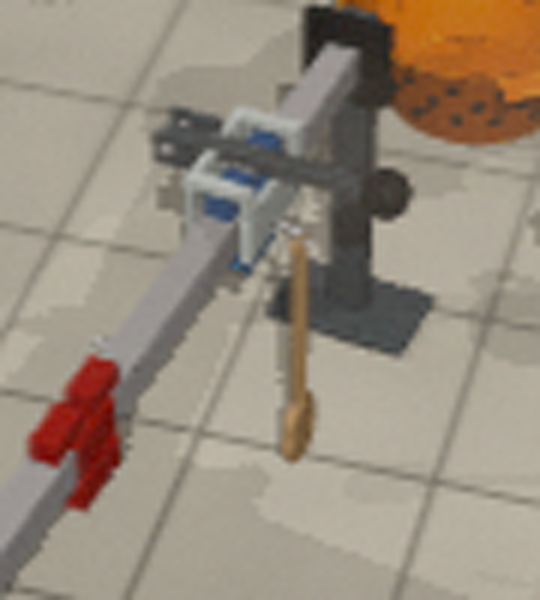

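Side crop: the lever is level on the hanger at the blue stop, with the ball at (388,195), and the red ridge is split near (80,400). The rail's y axis is u = (0.137, 0.991). The red stop is about 199 mm along +u. Now approaching.

Call:
jog_arm(
  targets=[
    [[0,0,-0.384,0.4,0.8,0.9,-1],[0,0,-0.384,0.4,1,0.9,-1],[0,0,-0.384,0.4,1,0.9,-1],[0,0,-0.384,0.4,1,0.9,-1],[0,0,-0.384,0.4,1,0.4,-1],[0,0,-0.384,0.4,1,0,-1],[0,0,-0.384,0.4,1,0,-1],[0,0,-0.384,0.4,1,0,-1],[0,0,-0.384,0.4,1,0,-1],[0,0,-0.384,0.4,1,0,-1]],
  ],
)

```text
clock: 1.8
tcp_pos: [352.1, -353.2, 317.4]
tcp_rot: [3.133, -0.221, 0.001]
ft_force: [0.2, 0.6, 0.0]
gripper_width: 85.3
grasp_force: 0.0
```

Call:
jog_arm(
  targets=[
    [[0,0,0,0.45,1,0,-1],[0,0,0,0.45,1,0,-1],[0,0,0,0.45,1,0,-1],[0,0,0,0.45,1,0,-1],[0,0,0,0.45,1,0,-1],[0,0,0,0.45,1,0,-1],[0,0,0,0.45,1,0,-1],[0,0,0,0.45,1,0,-1],[0,0,0,0.45,1,0,-1],[0,0,0,0.45,1,0,-1]],
  ],
)

```text
clock: 2.8
tcp_pos: [464.6, -103.2, 317.4]
tcp_rot: [3.134, -0.217, 0.001]
ft_force: [-0.4, -0.0, 0.0]
gripper_width: 85.5
grasp_force: 0.0
```

Call:
jog_arm(
  targets=[
    [[0,0,0,0.5,0.6,0,-1],[0,0,0,0,0.4,0,-1],[0,0,0,0,0,0,-1],[0,0,0,0,0,0,-1]],
  ],
)

```text
clock: 3.2
tcp_pos: [476.2, -80.1, 317.2]
tcp_rot: [3.133, -0.219, -0.0]
ft_force: [-0.3, -0.6, 0.7]
gripper_width: 85.3
grasp_force: 0.0
```

Call:
jog_arm(
  targets=[
    [[0,0,0,0,0,-0.8,-1],[0,0,0,0,0,-0.8,-1],[0,0,0,0.04,0,-0.6,-1],[0,0,0,0,0,-0.4,-1],[0,0,0,0,0,0,-1]],
  ],
)

```text
clock: 3.7
tcp_pos: [476.6, -80.1, 251.1]
tcp_rot: [3.134, -0.22, -0.004]
ft_force: [0.8, -0.3, -0.5]
gripper_width: 85.6
grasp_force: 0.0
```

```bash
python3 - <<'E'
from h import *
s=cv2.resize(ctrl.get_image("side")[130:230,270:380,::-1],None,fx=5,fy=5,interpolation=cv2.INTER_CUBIC)
t=cv2.resize(ctrl.get_image("top")[150:250,320:370,::-1],None,fx=5,fy=5,interpolation=cv2.INTER_CUBIC)
cv2.imwrite("pics/g1.png",np.hstack([s,t]))
E
```

```text
(no output)
```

View pics/g1.png

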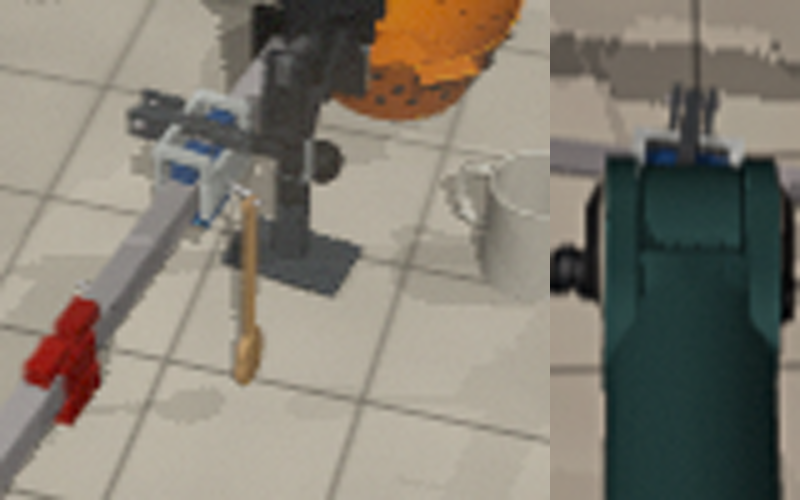

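The ball, at (325,160) in the side crop, shows to the right of the near finger. I'll project my estimate to check it.

```bash
python3 - <<'E'
from h import *
def proj(c,P):
    k=ctrl.calibration(c);p=R(k["rotation"]).T@(np.array(P)-k["position"]);K=np.array(k["camera_matrix"]);q=K@np.array([p[0],-p[1],-p[2]]);return q[:2]/q[2]
u=np.array([.137,.9905,0])
P=np.array([477.5,-79.4,254])
print("ball est",proj("side",P),proj("top",P),"seen side 334.8,162.2 top 343.8,209.3")
for z in(235,255,290): print(z,proj("side",np.array([476.6,-80.1,z])+u*45))
for z in(240,248,254): 
    o,v=ray("side",(334.7,162.3));print(z,o+v*(z-o[2])/v[2])
print(tri((334.7,162.3),(343.8,209.3)))
print("red",tri((270+62/5,130+350/5),(215+291/4.2,150+113/4.2)))
E
```

```text
ball est [333.87572352 161.83510609] [343.44433394 208.91294825] seen side 334.8,162.2 top 343.8,209.3
235 [328.66565021 174.65074329]
255 [328.79361676 169.93965027]
290 [329.02506761 161.41877989]
240 [478.0578455  -94.06182531 240.        ]
248 [475.94596694 -84.82114987 248.        ]
254 [474.36205802 -77.89064329 254.        ]
(array([475.74284002, -80.69104426, 251.52637438]), np.float64(1.4508560450998966))
red (array([587.18201655, 107.197343  , 229.68405157]), np.float64(2.831063782185999))
```

Both cameras put the ball at about (476,-80,253), so the TCP is centred on it. Closing.

Call:
jog_arm(
  targets=[
    [[0,0,0,0,0,0,1],[0,0,0,0,0,0,1],[0,0,0,0,0,0,1],[0,0,0,0,0,0,1],[0,0,0,0,0,0,1],[0,0,0,0,0,0,1],[0,0,0,0,0,0,1],[0,0,0,0,0,0,1]],
  ],
)

```text
clock: 4.6
tcp_pos: [478.5, -79.3, 253.3]
tcp_rot: [3.134, -0.217, 0.003]
ft_force: [-1.5, 0.4, 6.2]
gripper_width: -0.2
grasp_force: 2.8
```

The fingers shut on nothing, so I'll look.

```bash
python3 - <<'E'
from h import *
s=cv2.resize(ctrl.get_image("side")[120:210,280:380,::-1],None,fx=7,fy=6.5,interpolation=cv2.INTER_CUBIC)
cv2.imwrite("pics/g2.png",s)
for c in("side","top"): print([(d["position"],d["conf"]) for d in ctrl.tip_of("lever_ball",c)])
E
```

```text
[([335.7, 160.8], 0.49)]
[]
```

View pics/g2.png

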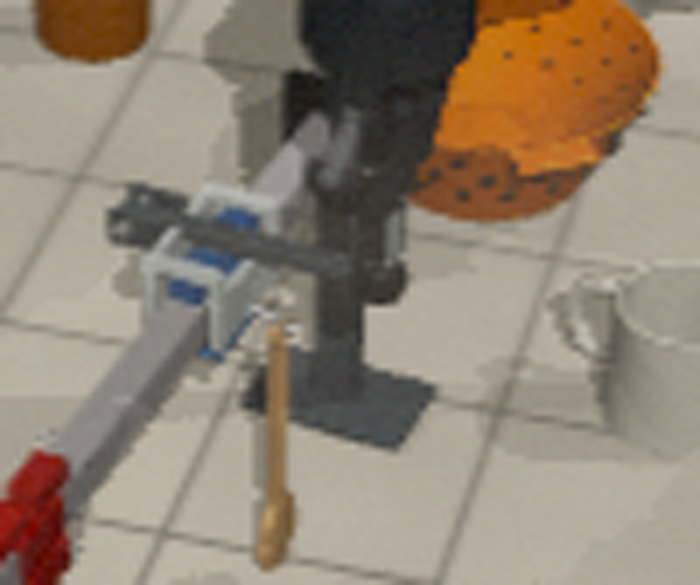

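The shut fingertips sit on top of the ball, at (390,260), so it squeezed out below the pads. I'll open, go 12 mm lower and pinch again.

Call:
jog_arm(
  targets=[
    [[0,0,0,0,0,0.3,-1],[0,0,0,0,0,0,-1],[0,0,0,0,0,0,-1],[0,0,0,0,0,0,-1],[0,0,0,0,0,0,-1],[0,0,0,-0.04,0,-0.4,-1],[0,0,0,0,0,-0.4,-1],[0,0,0,0,0,0,-1]],
  ],
)

```text
clock: 5.55
tcp_pos: [475.4, -79.1, 237.6]
tcp_rot: [-3.134, 0.217, 0.006]
ft_force: [-0.4, -0.8, -0.6]
gripper_width: 85.5
grasp_force: 0.0
```

Call:
jog_arm(
  targets=[
    [[0,0,0,0,0,0,1],[0,0,0,0,0,0,1],[0,0,0,0,0,0,1],[0,0,0,0,0,0,1],[0,0,0,0,0,0,1],[0,0,0,0,0,0,1],[0,0,0,0,0,0,1]],
  ],
)

```text
clock: 6.25
tcp_pos: [476.9, -79.3, 240.3]
tcp_rot: [3.134, -0.217, 0.001]
ft_force: [-1.5, 1.1, 6.7]
gripper_width: 23.3
grasp_force: 58.8
```

Width 23 means it's gripping above the ball's equator. Regripping 8 mm lower.

Call:
jog_arm(
  targets=[
    [[0,0,0,0,0,0,-1],[0,0,0,0,0,0,-1],[0,0,0,0,0,0,-1],[0,0,0,0,0,-0.35,-1],[0,0,0,0,0,0,1],[0,0,0,0,0,0,1],[0,0,0,0,0,0,1],[0,0,0,0,0,0,1],[0,0,0,0,0,0,1],[0,0,0,0,0,0,1]],
  ],
)

```text
clock: 7.25
tcp_pos: [476.9, -79.3, 231.3]
tcp_rot: [3.134, -0.217, 0.001]
ft_force: [0.4, 0.6, 2.9]
gripper_width: 24.7
grasp_force: 58.8
```

Call:
jog_arm(
  targets=[
    [[0,0,0,0.01,0,0.25,1],[0,0,0,0.015,0,0.25,1],[0,0,0,0.03,0,0.25,1],[0,0,0,0.045,-0.01,0.25,1],[0,0,0,0,0,0,1]],
  ],
)

```text
clock: 7.75
tcp_pos: [479.8, -79.7, 257.0]
tcp_rot: [3.134, -0.217, 0.002]
ft_force: [1.0, -1.5, -1.7]
gripper_width: 24.5
grasp_force: 59.2
```

Call:
jog_arm(
  targets=[
    [[0,0,0,0.06,-0.01,0.25,1],[0,0,0,0.08,-0.01,0.25,1],[0,0,0,0.1,-0.01,0.25,1],[0,0,0,0.12,-0.01,0.25,1],[0,0,0,0.1,-0.01,0.2,1],[0,0,0,0,0,0,1]],
  ],
)

```text
clock: 8.35
tcp_pos: [491.6, -80.8, 287.6]
tcp_rot: [3.134, -0.217, 0.003]
ft_force: [0.6, -0.4, 1.6]
gripper_width: 0.4
grasp_force: 0.6
```

```bash
python3 - <<'E'
from h import *
s=cv2.resize(ctrl.get_image("side")[110:210,270:370,::-1],None,fx=6,fy=6,interpolation=cv2.INTER_CUBIC)
cv2.imwrite("pics/g3.png",s)
E
```

```text
(no output)
```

View pics/g3.png

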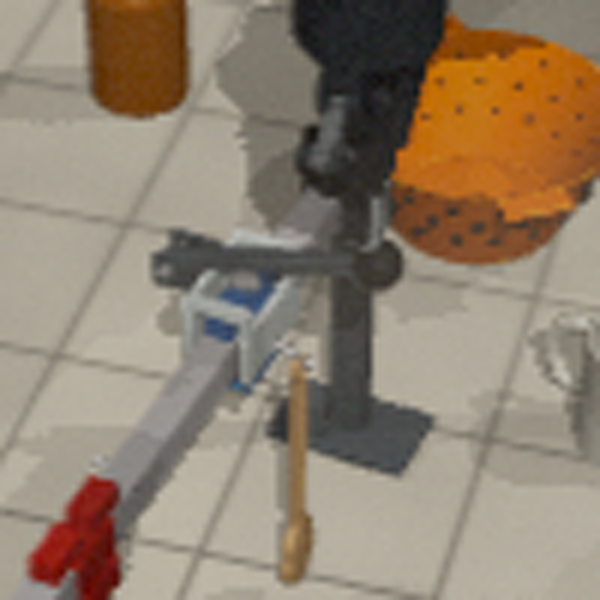

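The lever is partly raised, but the ball, at (375,265), slipped out of the fingers. I'll compute where it is relative to the tool.

```bash
cat >> h.py <<'E'
def proj(c,P):
    k=ctrl.calibration(c);p=R(k["rotation"]).T@(np.array(P)-k["position"]);K=np.array(k["camera_matrix"]);q=K@np.array([p[0],-p[1],-p[2]]);return (q[:2]/q[2]).round(1)
u=np.array([.1373,.9905,0]);X=np.array([.9905,-.1373,0])
E
python3 - <<'E'
from h import *
H=np.array([476.5,-80.0,254])+125*X
print("hinge",H)
for t in(0,.1,.15,.2,.25,.3,.4): 
    P=H-X*125*np.cos(t)+[0,0,125*np.sin(t)];print(t,P.round(1),proj("side",P))
print("ball seen (332.2,153.9)")
s=ctrl.read_state();T=s["tcp_pos"]
for d in(-17,0,30): print(d,proj("side",T+[0,0,d]),proj("side",T+[0,0,d]-X*11),proj("side",T+[0,0,d]+X*11))
for c in("side","top"): print([(d["position"],d["conf"]) for d in ctrl.tip_of("lever_ball",c)+ctrl.tip_of("lever_hinge",c)])
E
```

```text
hinge [600.3125 -97.1625 254.    ]
0 [476.5 -80.  254. ] [334.2 161.8]
0.1 [477.1 -80.1 266.5] [334.2 158.7]
0.15 [477.9 -80.2 272.7] [334.  157.2]
0.2 [479.  -80.3 278.8] [333.7 155.6]
0.25 [480.3 -80.5 284.9] [333.4 154. ]
0.3 [482.  -80.8 290.9] [332.9 152.4]
0.4 [486.3 -81.4 302.7] [331.8 149.1]
ball seen (332.2,153.9)
-17 [330. 157.] [333.2 157.9] [326.9 156.1]
0 [330.1 152.9] [333.3 153.7] [327. 152.]
30 [330.4 145.3] [333.6 146.2] [327.1 144.4]
[([332.6, 155.3], 0.64), ([298.6, 151.4], 0.85)]
[([349.3, 171.5], 0.66)]
```

```bash
python3 - <<'E'
from h import *
T=np.array([251.7,-599.3,217.2]);y=np.array([.387,-.922,0])
for d in(-17,-4,0,60): print(d,[proj("side",T+[0,0,d]+s*45*y) for s in(-1,1)],[proj("top",T+[0,0,d]+s*45*y) for s in(-1,1)])
im=cv2.imread("pics/side0.png")[50:112,405:455].max(2)
for r in range(0,62,1): print(50+r,"".join("#" if v<45 else "+" if v<80 else "." for v in im[r]))
E
```

```text
-17 [array([421.4, 109.1]), array([414.9,  97.4])] [array([495. , 283.7]), array([520.6, 272.2])]
-4 [array([422.1, 106.3]), array([415.5,  94.6])] [array([496.3, 284. ]), array([522.2, 272.4])]
0 [array([422.3, 105.5]), array([415.7,  93.8])] [array([496.8, 284. ]), array([522.7, 272.5])]
60 [array([425.3,  92. ]), array([418.4,  80.5])] [array([503.4, 285.4]), array([530.3, 273.3])]
50 ...............++++++..++++++++++++...............
51 ................+#+++++++++++++++++...............
52 ..................+##+++++++++#+##................
53 .....................+##########+.................
54 ..............+#+.......++++++....................
55 ..............#++++.............+.................
56 .............+#+..++++++....++++#.................
57 .............+##+......++++++...++................
58 .............+###++............+#+................
59 .............+#######++....+++###.................
60 .............####################.................
61 ............+####################.................
62 ............+###################+.................
63 .......
[... 1947 characters left out ...]
.......+####............................
100 ..................+++.............................
101 ..................................................
102 ..................................................
103 ..................................................
104 ..................................................
105 ..................................................
106 ..................................................
107 ..................................................
108 ..................................................
109 +.................................................
110 +.................................................
111 +.................................................
```

The reported TCP and the pictures disagree. The fingertips appear about 27 mm higher than stated, which fits all the failed pinches being too high. The ball is now at about (480,-80.5,284), so I'll regrip well lower.

Call:
jog_arm(
  targets=[
    [[0,0,0,0,0,0.4,-1],[0,0,0,0,0,0,-1],[0,0,0,0,0,0,-1],[0,0,0,-0.45,0,0,-1],[0,0,0,0,0,0,-1],[0,0,0,0,0,-0.8,-1],[0,0,0,0,0,-0.8,-1],[0,0,0,0,0,-0.5,-1],[0,0,0,0,0,0,-1]],
  ],
)

```text
clock: 9.5
tcp_pos: [478.2, -80.7, 241.8]
tcp_rot: [-3.134, 0.217, 0.006]
ft_force: [0.2, -0.3, -0.3]
gripper_width: 85.6
grasp_force: 0.0
```

Call:
jog_arm(
  targets=[
    [[0,0,0,0,0,0,1],[0,0,0,0,0,0,1],[0,0,0,0,0,0,1],[0,0,0,0,0,0,1],[0,0,0,0,0,0,1],[0,0,0,0,0,0,1],[0,0,0,0,0,0,1]],
  ],
)

```text
clock: 10.2
tcp_pos: [479.6, -80.7, 243.6]
tcp_rot: [-3.134, 0.217, -0.0]
ft_force: [-1.1, 0.6, 0.8]
gripper_width: 25.6
grasp_force: 58.7
```

Call:
jog_arm(
  targets=[
    [[0,0,0,0.06,-0.01,0.2,1],[0,0,0,0.06,-0.01,0.2,1],[0,0,0,0.07,-0.01,0.2,1],[0,0,0,0.07,-0.01,0.2,1],[0,0,0,0,0,0,1]],
  ],
)

```text
clock: 10.7
tcp_pos: [485.8, -81.6, 264.1]
tcp_rot: [-3.134, 0.217, 0.001]
ft_force: [-1.7, 0.7, 1.4]
gripper_width: 25.2
grasp_force: 59.1
```

```bash
python3 - <<'E'
from h import *
s=cv2.resize(ctrl.get_image("side")[100:190,280:360,::-1],None,fx=7.5,fy=6.6,interpolation=cv2.INTER_CUBIC)
cv2.imwrite("pics/g4.png",s)
E
```

```text
(no output)
```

View pics/g4.png

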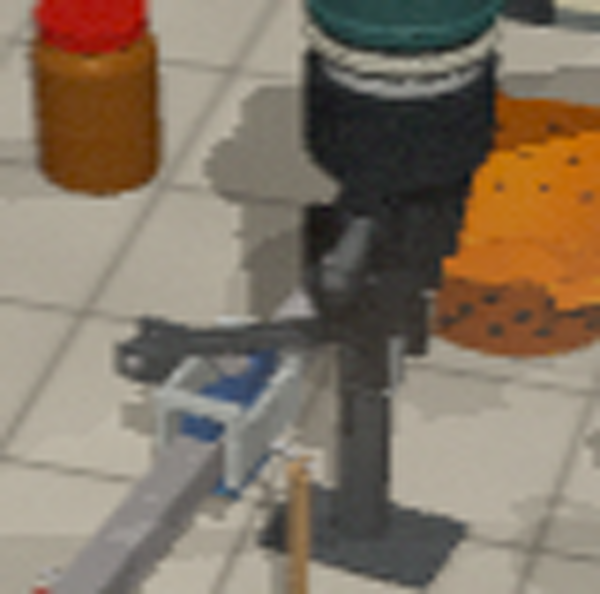

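The lever is now clearly raised to about 0.4 rad, with the ball between the fingers (hidden) and the lever arm running from (140,350) up to (310,325). Now sliding along the bar.

Call:
jog_arm(
  targets=[
    [[0,0,0,0.03,0.2,0,1],[0,0,0,0.055,0.4,0,1],[0,0,0,0.055,0.4,0,1],[0,0,0,0.055,0.4,0,1],[0,0,0,0.055,0.4,0,1],[0,0,0,0,0,0,1]],
  ],
)

```text
clock: 11.35
tcp_pos: [492.3, -33.9, 263.4]
tcp_rot: [-3.133, 0.212, 0.0]
ft_force: [-4.8, 1.5, 2.5]
gripper_width: 25.4
grasp_force: 59.2
```

Call:
jog_arm(
  targets=[
    [[0,0,0,0.06,0.5,0,1],[0,0,0,0.065,0.5,0,1],[0,0,0,0.065,0.5,0,1],[0,0,0,0.065,0.5,0,1],[0,0,0,0.065,0.5,0,1],[0,0,0,0.065,0.5,0,1],[0,0,0,0.065,0.5,0,1],[0,0,0,0.065,0.5,0,1],[0,0,0,0.065,0.5,0,1],[0,0,0,0,0,0,1]],
  ],
)

```text
clock: 12.35
tcp_pos: [508.3, 78.6, 263.6]
tcp_rot: [-3.132, 0.213, -0.005]
ft_force: [6.0, -0.0, -6.3]
gripper_width: 25.5
grasp_force: 59.4
```

```bash
python3 - <<'E'
from h import *
im=ctrl.get_image("side")
s=cv2.resize(im[110:240,240:360,::-1],None,fx=5,fy=4.6,interpolation=cv2.INTER_CUBIC)
cv2.imwrite("pics/g5.png",s)
for n in("lever_hinge","hanger_mid"):print(n,[(d["position"],d["conf"]) for c in("side","top") for d in ctrl.tip_of(n,c)])
E
```

```text
lever_hinge [([273.6, 179.6], 0.77), ([349.3, 171.5], 0.66)]
hanger_mid [([286.2, 192.0], 0.64), ([344.8, 181.9], 0.68)]
```

View pics/g5.png

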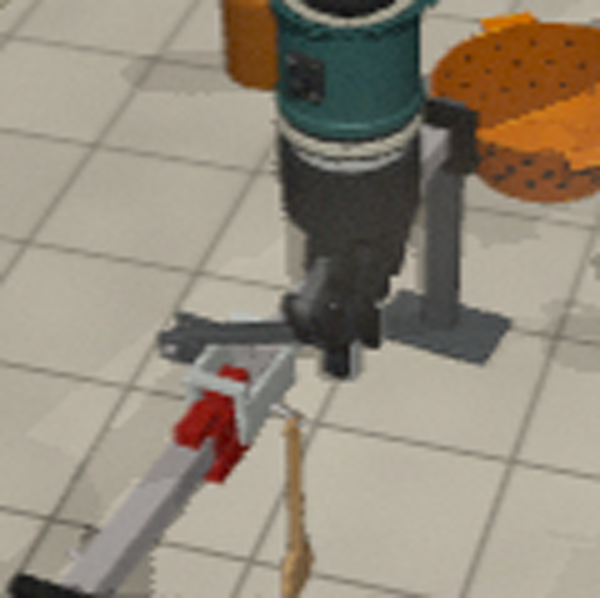

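The hanger followed and its front edge is over the red stop, with the ridge visible at (215,410). The lever is still raised. Moving on to just short of the red middle, with 2 mm extra in x to relieve the pull.

Call:
jog_arm(
  targets=[
    [[0,0,0,0.1,0.3,0,1],[0,0,0,0.08,0.3,0,1],[0,0,0,0.04,0.3,0,1],[0,0,0,0.03,0.2,0,1],[0,0,0,0,0,0,1],[0,0,0,0,0,0,1]],
  ],
)

```text
clock: 13.2
tcp_pos: [512.2, 105.3, 263.5]
tcp_rot: [-3.133, 0.214, 0.002]
ft_force: [-5.5, 1.2, 0.8]
gripper_width: 25.2
grasp_force: 60.0
```

```bash
python3 - <<'E'
from h import *
B=np.array([476.5,-80.0,254]);H0=B+125*X;M0=B+85*X;M0[2]=220
for c in("side","top"):
    im=ctrl.get_image(c)
    for n,z,o in(("lever_hinge",254,H0),("hanger_mid",220,M0)):
        for d in ctrl.tip_of(n,c)[:1]:
            best=min(((np.hypot(*(proj(c,o+u*t)-d["position"]))),t) for t in np.arange(0,260,1.)); print(c,n,d["position"],round(d["conf"],2),"along from blue",best)
    cv2.imwrite(f"pics/{c}6.png",im[:,:,::-1])
# red middle from original images, red-pixel mask near the bar
for c in("side","top"):
    im=cv2.imread(f"pics/{c}0.png").astype(int);m=(im[:,:,2]>100)&(im[:,:,1]<70)&(im[:,:,0]<70)
    y,x=np.nonzero(m[165:230,270:300] if c=="side" else m[160:195,265:305]);off=(270,165) if c=="side" else (265,160)
    ctr=[(x.min()+x.max())/2+off[0],(y.min()+y.max())/2+off[1]]
    print(c,len(x),ctr,min((np.hypot(*(proj(c,M0+[0,0,12]+u*t)-ctr)),t) for t in np.arange(100,260,1.)))
E
```

```text
side lever_hinge [272.0, 186.1] 0.83 along from blue (np.float64(1.166190378969057), np.float64(183.0))
side hanger_mid [281.2, 200.1] 0.77 along from blue (np.float64(2.469817807045719), np.float64(197.0))
top lever_hinge [290.8, 164.3] 0.58 along from blue (np.float64(1.0198039027185548), np.float64(182.0))
top hanger_mid [286.5, 174.5] 0.64 along from blue (np.float64(2.3000000000000114), np.float64(194.0))
side 206 [np.float64(282.0), np.float64(202.0)] (np.float64(1.063014581273466), np.float64(209.0))
top 87 [np.float64(283.5), np.float64(176.5)] (np.float64(0.509901951359283), np.float64(203.0))
```

The hanger is about 10–15 mm short of the red middle. Lowering the lever gently onto the ridge.

Call:
jog_arm(
  targets=[
    [[0,0,0,-0.1,0.01,-0.2,1],[0,0,0,-0.09,0.01,-0.2,1],[0,0,0,-0.07,0.01,-0.2,1],[0,0,0,0,0,0,1]],
  ],
)

```text
clock: 13.9
tcp_pos: [506.4, 104.6, 248.1]
tcp_rot: [-3.134, 0.216, -0.0]
ft_force: [-3.1, 2.0, -0.3]
gripper_width: 25.2
grasp_force: 59.9
```

Call:
jog_arm(
  targets=[
    [[0,0,0,-0.02,0,-0.12,1],[0,0,0,0,0,0,1]],
  ],
)

```text
clock: 14.1
tcp_pos: [505.6, 104.5, 245.5]
tcp_rot: [-3.134, 0.217, 0.001]
ft_force: [-6.1, 1.6, 2.8]
gripper_width: 25.1
grasp_force: 60.2
```

Call:
jog_arm(
  targets=[
    [[0,0,0,-0.08,0,-0.12,1],[0,0,0,0,0,0,1]],
  ],
)

```text
clock: 14.3
tcp_pos: [505.2, 104.6, 243.8]
tcp_rot: [-3.133, 0.217, -0.005]
ft_force: [-4.7, 2.6, 7.0]
gripper_width: 25.6
grasp_force: 60.5
```

Call:
jog_arm(
  targets=[
    [[0,0,0,-0.03,0,-0.12,1],[0,0,0,0,0,0,1]],
  ],
)

```text
clock: 14.5
tcp_pos: [504.7, 104.8, 242.0]
tcp_rot: [-3.133, 0.217, -0.007]
ft_force: [-6.4, 1.6, 15.3]
gripper_width: 25.3
grasp_force: 61.1
```

It's landed on the ridge. I'll ease off to about 6 N and sweep along +u.

Call:
jog_arm(
  targets=[
    [[0,0,0,-0.04,0,0.12,1],[0,0,0,0.01,0.08,0,1],[0,0,0,0.01,0.08,0,1],[0,0,0,0,0,0,1]],
  ],
)

```text
clock: 14.9
tcp_pos: [505.2, 104.9, 243.8]
tcp_rot: [3.13, -0.221, 0.007]
ft_force: [0.1, -6.3, 9.3]
gripper_width: 25.2
grasp_force: 60.6
```

Call:
jog_arm(
  targets=[
    [[0,0,0,0.01,0.08,0,1],[0,0,0,0,0,0,1]],
  ],
)

```text
clock: 15.1
tcp_pos: [505.3, 106.0, 243.6]
tcp_rot: [3.129, -0.223, 0.006]
ft_force: [-0.2, -7.0, 10.3]
gripper_width: 25.2
grasp_force: 60.5
```

Call:
jog_arm(
  targets=[
    [[0,0,0,0.01,0.08,0,1],[0,0,0,0,0,0,1]],
  ],
)

```text
clock: 15.3
tcp_pos: [505.5, 107.5, 243.6]
tcp_rot: [3.129, -0.223, 0.006]
ft_force: [0.3, -8.1, 8.9]
gripper_width: 25.2
grasp_force: 60.5
```

Call:
jog_arm(
  targets=[
    [[0,0,0,0.01,0.08,0,1],[0,0,0,0,0,0,1]],
  ],
)

```text
clock: 15.5
tcp_pos: [505.7, 109.1, 243.5]
tcp_rot: [3.128, -0.224, 0.006]
ft_force: [-0.0, -8.7, 8.2]
gripper_width: 25.5
grasp_force: 60.5
```

Call:
jog_arm(
  targets=[
    [[0,0,0,0.01,0.08,0,1],[0,0,0,0,0,0,1]],
  ],
)

```text
clock: 15.7
tcp_pos: [506.0, 110.9, 243.4]
tcp_rot: [3.128, -0.224, 0.005]
ft_force: [0.3, -9.5, 8.7]
gripper_width: 25.3
grasp_force: 60.5
```

Call:
jog_arm(
  targets=[
    [[0,0,0,0.01,0.08,0,1],[0,0,0,0,0,0,1]],
  ],
)

```text
clock: 15.9
tcp_pos: [506.4, 113.7, 243.3]
tcp_rot: [3.129, -0.223, 0.006]
ft_force: [1.3, -7.2, 6.1]
gripper_width: 25.5
grasp_force: 60.3
```

Call:
jog_arm(
  targets=[
    [[0,0,0,0.01,0.08,0,1],[0,0,0,0,0,0,1]],
  ],
)

```text
clock: 16.1
tcp_pos: [507.0, 118.6, 243.1]
tcp_rot: [3.134, -0.22, 0.008]
ft_force: [5.1, -2.0, 1.1]
gripper_width: 25.2
grasp_force: 60.0
```

Call:
jog_arm(
  targets=[
    [[0,0,0,0.01,0.08,0,1],[0,0,0,0,0,0,1]],
  ],
)

```text
clock: 16.3
tcp_pos: [507.1, 120.3, 242.9]
tcp_rot: [3.133, -0.22, 0.008]
ft_force: [5.3, -3.4, 1.1]
gripper_width: 25.4
grasp_force: 60.1
```

The load dropped around y = 114–120, which may be the notch. Testing by pressing down.

Call:
jog_arm(
  targets=[
    [[0,0,0,0,0,-0.12,1],[0,0,0,0,0,0,1]],
  ],
)

```text
clock: 16.5
tcp_pos: [506.3, 120.2, 239.0]
tcp_rot: [3.133, -0.222, 0.004]
ft_force: [6.4, -4.6, -2.2]
gripper_width: 25.2
grasp_force: 60.9
```

It drops freely, so the tooth is in the notch. Lowering the rest of the way.

Call:
jog_arm(
  targets=[
    [[0,0,0,0.02,-0.04,-0.2,1],[0,0,0,0,0,-0.2,1],[0,0,0,0,0,0,1]],
  ],
)

```text
clock: 16.8
tcp_pos: [503.3, 120.5, 227.9]
tcp_rot: [3.132, -0.214, -0.006]
ft_force: [-3.8, -3.2, 0.6]
gripper_width: 25.4
grasp_force: 63.8
```

Call:
jog_arm(
  targets=[
    [[0,0,0,0,0,-0.2,1],[0,0,0,0,0,-0.15,1],[0,0,0,0,0,0,1]],
  ],
)

```text
clock: 17.1
tcp_pos: [504.7, 120.3, 219.9]
tcp_rot: [3.133, -0.217, -0.002]
ft_force: [-7.0, -0.8, 2.8]
gripper_width: 24.9
grasp_force: 64.0
```

Call:
jog_arm(
  targets=[
    [[0,0,0,-0.06,0,-0.12,1],[0,0,0,0,0,0,1]],
  ],
)

```text
clock: 17.3
tcp_pos: [504.3, 120.8, 217.5]
tcp_rot: [3.134, -0.215, 0.003]
ft_force: [2.5, -3.9, -0.8]
gripper_width: 25.4
grasp_force: 64.0
```

Call:
jog_arm(
  targets=[
    [[0,0,0,-0.03,0,-0.12,1],[0,0,0,0,0,0,1]],
  ],
)

```text
clock: 17.5
tcp_pos: [505.6, 119.7, 215.0]
tcp_rot: [-3.133, 0.226, -0.008]
ft_force: [8.4, -4.2, -3.7]
gripper_width: 25.3
grasp_force: 64.6
```

Call:
jog_arm(
  targets=[
    [[0,0,0,0.08,0,-0.12,1],[0,0,0,0,0,0,1]],
  ],
)

```text
clock: 17.7
tcp_pos: [505.4, 119.7, 211.4]
tcp_rot: [3.133, -0.225, 0.0]
ft_force: [2.4, -5.7, -0.4]
gripper_width: 25.2
grasp_force: 64.8
```

Call:
jog_arm(
  targets=[
    [[0,0,0,0,0,-0.12,1],[0,0,0,0,0,0,1]],
  ],
)

```text
clock: 17.9
tcp_pos: [505.4, 119.8, 208.6]
tcp_rot: [3.133, -0.224, 0.001]
ft_force: [3.2, -5.4, -1.3]
gripper_width: 25.3
grasp_force: 64.8
```

Call:
jog_arm(
  targets=[
    [[0,0,0,0,0,-0.12,1],[0,0,0,0,0,0,1]],
  ],
)

```text
clock: 18.1
tcp_pos: [505.5, 119.8, 207.5]
tcp_rot: [3.132, -0.224, 0.002]
ft_force: [-4.1, -7.2, 15.1]
gripper_width: 25.5
grasp_force: 65.7
```

Call:
jog_arm(
  targets=[
    [[0,0,0,0,0,-0.12,1],[0,0,0,0,0,0,1]],
  ],
)

```text
clock: 18.3
tcp_pos: [507.7, 120.0, 204.2]
tcp_rot: [-3.133, 0.221, -0.01]
ft_force: [7.9, -2.2, -2.4]
gripper_width: 23.5
grasp_force: 99.6
```

It hit the bottom at z ≈ 207.5 and then the pads slipped. Releasing and backing off upward.

Call:
jog_arm(
  targets=[
    [[0,0,0,0,0,0,-1],[0,0,0,0,0,0,-1],[0,0,0,0,0,0,-1],[0,0,0,0,0,0,-1],[0,0,0,0,0,0,-1],[0,0,0,0,0,0,-1]],
  ],
)

```text
clock: 18.9
tcp_pos: [504.6, 121.2, 202.6]
tcp_rot: [-3.134, 0.217, 0.0]
ft_force: [-0.3, 0.1, -0.2]
gripper_width: 85.4
grasp_force: 0.0
```

Call:
jog_arm(
  targets=[
    [[0,0,0,0,0,0.6,-1],[0,0,0,0,0,1,-1],[0,0,0,0,0,1,-1],[0,0,0,0,0,1,-1],[0,0,0,-0.5,-1,1,-1],[0,0,0,-1,-1,0,-1],[0,0,0,-1,-1,0,-1],[0,0,0,-1,-1,0,-1],[0,0,0,-1,-1,0,-1],[0,0,0,0,0,0,-1]],
  ],
)

```text
clock: 19.9
tcp_pos: [389.8, -7.0, 317.7]
tcp_rot: [3.131, -0.226, -0.001]
ft_force: [0.5, 0.4, 0.8]
gripper_width: 85.3
grasp_force: 0.0
```

```bash
python3 - <<'E'
from h import *
B=np.array([476.5,-80.0,254]);H0=B+125*X
P={}
for c in("side","top"):
    im=ctrl.get_image(c)
    P[c]=im
    for n in("lever_ball","lever_hinge","hanger_mid"): print(c,n,[(d["position"],round(d["conf"],2)) for d in ctrl.tip_of(n,c)[:1]])
for a in(195,200,205):
    for t in(0,.1,.25): 
        b=H0+u*a-X*125*np.cos(t)+[0,0,125*np.sin(t)];print(a,t,proj("side",b),proj("top",b))
s=cv2.resize(P["side"][150:250,245:325,::-1],None,fx=5,fy=5,interpolation=cv2.INTER_CUBIC)
t=cv2.resize(P["top"][145:225,250:330,::-1],None,fx=5,fy=6.25,interpolation=cv2.INTER_CUBIC)
cv2.imwrite("pics/g7.png",np.hstack([s,t]))
E
```

```text
side lever_ball [([305.9, 202.3], 0.6)]
side lever_hinge [([267.4, 188.7], 0.81)]
side hanger_mid [([281.3, 201.6], 0.66)]
top lever_ball [([279.0, 201.1], 0.76)]
top lever_hinge [([286.7, 163.6], 0.94)]
top hanger_mid [([283.7, 178.1], 0.75)]
195 0 [308.8 201.4] [281.9 201.9]
195 0.1 [308.5 198.4] [281.6 201.3]
195 0.25 [307.3 193.5] [281.2 199.7]
200 0 [308.  202.5] [280.4 201.7]
200 0.1 [307.7 199.5] [280.  201.1]
200 0.25 [306.6 194.6] [279.6 199.5]
205 0 [307.3 203.7] [278.8 201.5]
205 0.1 [307.  200.6] [278.4 200.9]
205 0.25 [305.8 195.8] [278.  199.3]
```

View pics/g7.png

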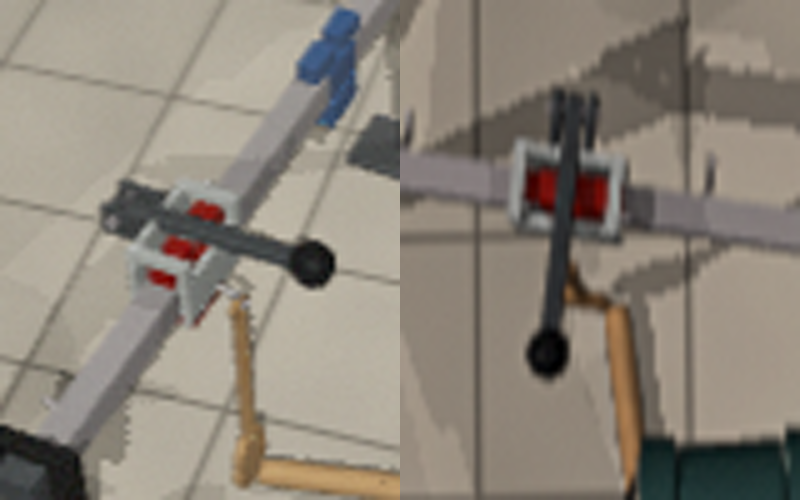

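The lever lies level with the hanger centred over the red stop: ball at side ≈ (307.2,202.8) and top ≈ (279.4,201.5), matching θ≈0–0.03. I'll do one numeric check of the ball centroid before handing in.

```bash
python3 - <<'E'
from h import *
from scipy.optimize import least_squares
def cen(im,p):
    g=im.max(2);x0,y0=int(p[0])-7,int(p[1])-7;w=(g[y0:y0+15,x0:x0+15]<50).astype(np.uint8)
    w=cv2.morphologyEx(w,cv2.MORPH_OPEN,cv2.getStructuringElement(2,(5,5)))
    y,x=np.nonzero(w);return np.array([x.mean()+x0,y.mean()+y0]),len(x)
now={c:ctrl.get_image(c) for c in("side","top")}
a={"side":cen(cv2.imread("pics/side0.png"),(334.5,162)),"top":cen(cv2.imread("pics/top0.png"),(343.8,209.3))}
b={"side":cen(now["side"],(307,202.5)),"top":cen(now["top"],(279.3,201.3))}
print(a,b)
B,e=tri(a["side"][0],a["top"][0]);B2,e2=tri(b["side"][0],b["top"][0]);d=B2-B
print(B,e,B2,e2,"dz",d[2],"theta~",d[2]/125,"along",d@u,"across",d@X)
E
```

```text
{'side': (array([nan, nan]), 0), 'top': (array([343.5, 209. ]), 40)} {'side': (array([nan, nan]), 0), 'top': (array([279.1025641 , 201.12820513]), 39)}
 ** On entry to DLASCL parameter number  4 had an illegal value
 ** On entry to DLASCL parameter number  4 had an illegal value
 ** On entry to DLASCL parameter number  4 had an illegal value
 ** On entry to DLASCL parameter number  4 had an illegal value
 ** On entry to DLASCL parameter number  5 had an illegal value
 ** On entry to DLASCL parameter number  4 had an illegal value<stdin>:6: RuntimeWarning: Mean of empty slice.
  ret = ret.dtype.type(ret / rcount)
Traceback (most recent call last):
  File "h.py", line 13, in tri
    t=np.linalg.lstsq(np.c_[v1,-v2],o2-o1,rcond=None)[0];p,q=o1+t[0]*v1,o2+t[1]*v2
      ~~~~~~~~~~~~~~~^^^^^^^^^^^^^^^^^^^^^^^^^^^^^^^^
numpy.linalg.LinAlgError: SVD did not converge in Linear Least Squares
```

```bash
python3 - <<'E'
from h import *
im=ctrl.get_image("side").max(2)
for r in range(190,212): print(r," ".join(f"{v:3d}" for v in im[r,294:316]))
for t in(0,.03,.06,.08): 
  b=np.array([476.5,-80.0,254])+u*203.5+X*125*(1-np.cos(t))+[0,0,125*np.sin(t)];print(t,proj("side",b),proj("top",b))
E
```

```text
190  94  96 108 136 177 186 187 186 185 188 185 185 183 169 148 168 179 180 179 178 180 179
191  96  94 125 177 187 188 188 187 188 187 187 183 182 158 156 174 180 179 177 180 180 180
192  95 116 176 188 188 188 186 188 189 186 185 186 173 147 166 177 182 178 178 178 179 178
193 107 136 179 189 188 187 187 189 188 188 184 183 162 153 177 180 181 179 180 181 180 180
194 124 178 188 190 190 188 188 189 189 188 185 178 147 164 180 181 181 183 181 180 180 182
195 139 179 187 187 188 188 190 189 188 188 186 166 151 178 183 183 182 181 182 180 180 180
196 115 112 135 139 181 187 188 189 189 187 185 151 160 180 184 183 183 183 183 181 181 180
197  66  70  81  74 105 136 180 188 189 185 140 106 129 175 184 184 183 183 183 182 182 181
198  74  71  71  70  63  77  78 104 135 138 113  81  57  53  60 139 175 184 183 183 182 181
199  78  77  74  69  71  74  70  68  78  72  50  27  27  21  26  23 100 170 182 183 183 183
200  65  68  64  78  77  73  68  72  72  46  26  25  29  28  32  31  17  98 172 184 184 181
201 129 105  73  71  66  69  73  78  63  33  27  26  29  33  30  30  26  27 170 183 183 
[... 352 characters left out ...]
136 180 184 184 175
206 140 178 186 187 186 186 170 147 176 189 122  41  35  21  26  27 106 175 188 186 185 184
207 137 140 181 186 186 185 156 159 183 189 188 164 102  71 106 112 176 185 184 182 185 184
208 138 179 186 188 184 172 144 171 184 190 188 187 187 187 186 187 187 186 184 185 184 184
209 109 173 187 188 186 158 155 181 187 188 190 189 187 185 187 186 184 185 184 184 184 183
210 163 181 186 185 176 142 165 185 186 188 187 187 186 187 187 184 185 185 184 184 183 181
211 123 175 187 186 162 152 182 186 187 188 186 187 188 186 187 187 186 185 183 184 181 184
0 [307.5 203.3] [279.3 201.5]
0.03 [307.5 202.4] [279.1 201.4]
0.06 [307.4 201.5] [279.  201.2]
0.08 [307.3 200.9] [279.  201.1]
```

The ball's row of 202.6 gives θ≈0.02–0.04, a bit close to the 0.08 limit. I'll press its top gently with shut fingers to be sure it's fully down.

Call:
jog_arm(
  targets=[
    [[0,0,0,0.8,0.85,0,1],[0,0,0,0.8,0.85,0,1],[0,0,0,0.8,0.85,0,1],[0,0,0,0.8,0.85,0,1],[0,0,0,0.8,0.85,0,1],[0,0,0,0.58,0.88,0,1],[0,0,0,0,0,-0.5,1],[0,0,0,0,0,-0.6,1],[0,0,0,0,0,-0.6,1],[0,0,0,0,0,0,1]],
  ],
)

```text
clock: 21.45
tcp_pos: [505.1, 123.2, 272.7]
tcp_rot: [3.132, -0.218, -0.008]
ft_force: [0.0, 0.2, -0.7]
gripper_width: -0.3
grasp_force: 0.0
```

Call:
jog_arm(
  targets=[
    [[0,0,0,0,0,-0.3,1],[0,0,0,0,0,0,1]],
  ],
)

```text
clock: 21.65
tcp_pos: [506.5, 123.8, 267.3]
tcp_rot: [3.134, -0.218, -0.001]
ft_force: [-0.3, -1.6, 0.1]
gripper_width: 0.2
grasp_force: 0.0
```

Call:
jog_arm(
  targets=[
    [[0,0,0,-0.04,-0.06,-0.2,1],[0,0,0,0,0,0,1]],
  ],
)

```text
clock: 21.85
tcp_pos: [505.5, 122.3, 262.5]
tcp_rot: [3.134, -0.218, -0.001]
ft_force: [-0.3, 0.2, -0.0]
gripper_width: -0.1
grasp_force: 0.0
```

Call:
jog_arm(
  targets=[
    [[0,0,0,0,0,-0.12,1],[0,0,0,0,0,0,1]],
  ],
)

```text
clock: 22.05
tcp_pos: [505.7, 122.7, 259.5]
tcp_rot: [3.134, -0.217, -0.0]
ft_force: [-0.0, 0.2, -0.7]
gripper_width: 0.1
grasp_force: 0.0
```

Call:
jog_arm(
  targets=[
    [[0,0,0,0,0,-0.12,1],[0,0,0,0,0,0,1]],
  ],
)

```text
clock: 22.25
tcp_pos: [505.9, 122.8, 256.6]
tcp_rot: [-3.134, 0.217, -0.0]
ft_force: [0.5, -0.2, 0.2]
gripper_width: 0.1
grasp_force: 0.0
```

Call:
jog_arm(
  targets=[
    [[0,0,0,0,0,-0.12,1],[0,0,0,0,0,0,1]],
  ],
)

```text
clock: 22.45
tcp_pos: [505.7, 122.9, 253.7]
tcp_rot: [-3.134, 0.217, 0.0]
ft_force: [-1.7, 0.2, 1.5]
gripper_width: 0.0
grasp_force: 0.7
```

Call:
jog_arm(
  targets=[
    [[0,0,0,0,0,-0.1,1],[0,0,0,0,0,0,1]],
  ],
)

```text
clock: 22.65
tcp_pos: [505.8, 123.0, 252.7]
tcp_rot: [3.134, -0.217, 0.001]
ft_force: [-4.6, -0.2, 12.1]
gripper_width: 0.0
grasp_force: 5.8
```

Firm contact at 253 mm is the same height as at the start with the lever at 0, so it's fully down. Retreating.

Call:
jog_arm(
  targets=[
    [[0,0,0,0,0,0.6,1],[0,0,0,0,0,1,1],[0,0,0,0,0,1,1],[0,0,0,-0.8,0,0.5,1],[0,0,0,-0.8,0,0,1],[0,0,0,-0.8,0,0,1],[0,0,0,0,0,0,1],[0,0,0,0,0,0,1],[0,0,0,0,0,0,1],[0,0,0,0,0,0,1]],
  ],
)

```text
clock: 23.65
tcp_pos: [446.4, 122.6, 328.4]
tcp_rot: [-3.134, 0.218, 0.001]
ft_force: [0.8, -0.2, 0.5]
gripper_width: -0.1
grasp_force: 0.0
```

```bash
python3 - <<'E'
from h import *
im=ctrl.get_image("side").max(2)[192:214,298:318]
y,x=np.nonzero(im<58);print("ball",x.mean()+298,y.mean()+192)
s=ctrl.read_state();print(s["ft_force"],s["tcp_pos"]);print(ctrl.close_job())
E
```

```text
ball 306.9193548387097 202.96774193548387
[ 0.16895341 -0.09061551 -0.64571226] [446.28699091 122.69500805 328.38247387]
the job is handed in; nothing more can be done
None
```

I slid the hanger to the red stop and locked it in the notch with the lever fully down by touch and camera, then backed the arm clear and handed the job in at about 24 s; no verdict came back.

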